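# Load the shaft magazine and lock its plate

### The job

Take the two plain motor shafts from the white tray and drop each one end-down into its own well of the aluminium magazine, all the way to the bottom. Then turn the magazine's black lock knob clockwise (seen from above) until it clicks past its detent and the retaining plate stays across both shafts. Leave the pinion shaft in the tray, and do not disturb the small motor or the caliper.

Things in the scene. Friction and masses are not known exactly. Their poses are not given: they have to be found in the camera images.
- shaft_a: Plain bright-steel round shaft, 12 mm diameter, 80 mm long, about 70 g, ends alike. Stands upright at the start in one of the tray's three nests, its top 88 mm above the bench. Origin at the centre of its lower end, z up along the shaft. Where it stands among the nests varies.
- shaft_b: Plain bright-steel round shaft, 12 mm diameter, 80 mm long, about 70 g, ends alike. Stands upright at the start in one of the tray's three nests, its top 88 mm above the bench. Origin at the centre of its lower end, z up along the shaft. Where it stands among the nests varies.
- shaft_a_mid (a point): Middle of shaft_a, on its axis, 40 mm from either end.
- shaft_b_mid (a point): Middle of shaft_b, on its axis, 40 mm from either end.
- pinion_shaft: Shaft of the same length and thickness, but with a toothed pinion near its top (24 mm across, from 62 to 78 mm above its lower end). Stands in the tray's remaining nest and stays there. Origin at the centre of its lower end, z up.
- tray: White plastic transit tray, fixed to the bench, 80 (x) x 190 (y) x 35 mm high. Origin at the centre of its underside. Three round nests in a row along its y axis at y = -65, 0 and +65 mm, 14 mm wide and 27 mm deep (floor 8 mm above the bench), so a standing shaft sticks out 53 mm above the tray.
- magazine: Aluminium block, fixed to the bench, 100 (x) x 130 (y) x 80 mm high, with two small dark feet at its x ends. Origin at the centre of its underside. A well lies at y = +45 mm and another at y = -45 mm; the lock knob with its retaining plate turns about the block's vertical centre axis between them.
- well0_mouth (a point): Centre of the mouth of the well at the block's y = +45 mm, level with the block's top (80 mm above the bench). Round, 16 mm wide, with a small 2.5 mm chamfer, 70 mm deep: a shaft fully down sticks out 10 mm above the block.
- well1_mouth (a point): Centre of the mouth of the well at the block's y = -45 mm, level with the block's top (80 mm above the bench). Round, 16 mm wide, with a small 2.5 mm chamfer, 70 mm deep: a shaft fully down sticks out 10 mm above the block.
- well0_seat (a point): Point on the axis of the well at y = +45 mm, 50 mm above the bench, 30 mm below the mouth: where the middle of a fully seated shaft lies.
- well1_seat (a point): Point on the axis of the well at y = -45 mm, 50 mm above the bench, 30 mm below the mouth: where the middle of a fully seated shaft lies.
- lock_knob_grip (a point): Where to pinch the lock knob: on its vertical axis, 121 mm above the bench. The knob is a black upright bar 14 mm thick (point x), 42 mm long (point y) and 36 mm high, top 138 mm above the bench, on a low disc 42 mm across whose top is 102 mm above the bench. The point turns with the knob; z up.
- lock_plate (a point): Centre of the steel retaining plate, 97 mm above the bench (its top). Fixed to the knob, under the disc: 24 mm (point x) by 124 mm (point y, along the knob's bar), 4 mm thick. It turns with the knob, passes 3 mm over fully seated shafts and is blocked by a shaft that is not fully down.
- lock_knob (a joint): Knob and plate angle, rad, growing clockwise from above. 0: open detent, plate clear of the wells, its y axis 1.3 rad counterclockwise of the block's. 1.3: locked detent, plate over both wells. Both are end stops. A spring holds it at either: leaving 0 takes about 0.2 N m, falling to nil at 0.65; beyond that it snaps on to 1.3; let go earlier, it springs back.
- motor: Small upright motor can, 28 mm diameter, 40 mm high, loose on the bench; bystander. Origin at the centre of its underside.
- caliper: Steel caliper lying on the bench, 200 mm long along its y, jaws at the +y end; bystander. Origin under the middle of its beam.

How it is judged:
On the way, in this order (a step that is already met when the one before it is completed fails the run):
1. both plain shafts stand fully down, one in each well, with the plate still open ((((distance between shaft_a_mid and well0_seat below 0.006 m and angle between the z axis of shaft_a and the z axis of magazine, either way round below 0.1 rad) and (distance between shaft_b_mid and well1_seat below 0.006 m and angle between the z axis of shaft_b and the z axis of magazine, either way round below 0.1 rad)) or ((distance between shaft_a_mid and well1_seat below 0.006 m and angle between the z axis of shaft_a and the z axis of magazine, either way round below 0.1 rad) and (distance between shaft_b_mid and well0_seat below 0.006 m and angle between the z axis of shaft_b and the z axis of magazine, either way round below 0.1 rad))) and value of joint lock_knob below 0.4 rad), for 0.2 s.
2. the lock knob has been turned past its click into the locked detent (value of joint lock_knob above 1.15 rad), for 0.2 s.
At the end, for the whole second after the job is handed in: Each plain shaft is in its own well, fully down (middle within 6 mm of the seat point, within 0.1 rad of upright) and at rest; the lock knob rests in the locked detent (above 1.15 rad); the pinion shaft is still in its nest (within 15 mm) ((((distance between shaft_a_mid and well0_seat below 0.006 m and angle between the z axis of shaft_a and the z axis of magazine, either way round below 0.1 rad) and (distance between shaft_b_mid and well1_seat below 0.006 m and angle between the z axis of shaft_b and the z axis of magazine, either way round below 0.1 rad)) or ((distance between shaft_a_mid and well1_seat below 0.006 m and angle between the z axis of shaft_a and the z axis of magazine, either way round below 0.1 rad) and (distance between shaft_b_mid and well0_seat below 0.006 m and angle between the z axis of shaft_b and the z axis of magazine, either way round below 0.1 rad))) and value of joint lock_knob above 1.15 rad and velocity of joint lock_knob below 0.1 rad/s and linear speed of each of shaft_a, shaft_b below 0.02 m/s and distance of pinion_shaft from where it was at the start of the episode below 0.015 m); the robot touches nothing.
It fails at once if the pinion shaft is taken out of the tray or moved over 30 mm (distance of pinion_shaft from where it was at the start of the episode above 0.03 m).
It fails at once if the motor is moved over 30 mm (distance of motor from where it was at the start of the episode above 0.03 m).
It fails at once if the caliper is moved over 30 mm (distance of caliper from where it was at the start of the episode above 0.03 m).
It also fails if it takes over 72 s, if anything falls off the work surface, if the arm or the gripper's body presses on something with over 40 N, if the wrist force passes 120 N, or if a joint passes its speed limit or range.

### The arm

A 6-joint arm with a two-finger parallel gripper is mounted at the origin on the work surface. World frame = base frame: x ahead of the robot, y to its left, z up, the work surface at z = 0. Lengths are in m, angles in rad, forces in N, time in s.
With the tool pointing down it reaches from about 0.425 to 0.95 m from the base axis. Payload 14.7 kg.
Tool frame: the origin (TCP) lies midway between the tips of the shut fingers; the grasp point (between the pads) lies 19 mm behind it; z points along the fingers, x is the direction in which the jaws open and shut, and the axes are right-handed (so a half turn about z gives the same grasp; the last joint's range is limited). The gripper opens to 85 mm and grips with 20 to 120 N. Pads are 22 mm wide; open, the fingers measure 114 mm over their backs; the gripper's body (76 mm by 85 mm) begins 54 mm behind the grasp point. The pads swing forward as they close: fully open they stand 13 mm farther back than shut.
Start: joints at [1.117, 0.48, 1.596, -0, 1.065, -0.047], TCP at [0.257, 0.597, 0.231] pointing down, gripper open.
Joint ranges: [-2.75, 2.75], [-0.82, 2.05], [0.23, 2.67], [-1.56, 4.7], [0.09, 2.69], [-2.92, 2.92]. Speed limits (rad/s): [1.89, 1.89, 2.39, 3.01, 3.01, 3.01].

### API

Orientations are given as a unit quaternion [x, y, z, w].
In Python, from rig import sensors, read_camera, camera_model, manip, spotter gives the robot as it stands.
- The arm moves only by the tool move_arm, never from a script. Its argument "increments" is a list that holds one entry, the list of rows, each a list of 4 numbers: the shift along the tool's x, y, z in mm, then the turn about the tool's z in rad. A call has exactly 10 rows; each row is the pose to reach, as a shift and turn from the pose commanded when the call began, along the tool's axes at that moment; what a row does not reach only later rows make up. A row lasts 1/12 s, in which the tool goes at most 41.7 mm and 7.16 degrees, less where a joint would pass 70% of its speed; a pose out of reach is approached as far as the arm can. A call with a gripper value outside its range is refused whole. "claw" is the gripper's target within -1 to 1 (shut at 1, half-way at 0, fully open at -1), set as the call begins (left out, the last holds). The fingers move at their own pace and stop on an object; "force" is the grip in N (left out, the last holds). Time passes only in rows, so rows that repeat a pose let the fingers close, or fill a call up. It gives the time, the measured TCP pose, the force and the opening at its end, in the units of the state.
- sensors.get_obs(): the state, without advancing time (a new reading comes with each control period).
- read_camera(name): name is "scene" or "top"; returns the picture (384x512x3 uint8, blue, green, red); there is no depth.
- camera_model(name): a dict with "fx", "fy", "cx", "cy" (pixels), "T" (4x4, takes a point from camera to world coordinates). Camera axes: x right, y down, z forward; pixel columns grow to the right and rows downward; lengths in m; the calibration is good to about 2 mm. A picture is of the moment at which its call begins. camera_model takes no time and is no camera call.
- manip.hand_in(): hands the job in, once; it reports no verdict.
Trained networks look in the newest picture that a camera, given by its name, has taken for a name from the list of things; names that differ only in an ending like _2 or _b are one class to them, and where a whole thing is asked for, a point or a joint stands for the part that bears it (a point fixed in the world has none). Each returns a list of dicts, best first, with "conf" (0 to 1); they miss things now and then, are a little off and sometimes report something else, mostly with a low value. They report only what shows in the picture. A call takes as long as a camera call.
- spotter.recognise(camera, label): "rect" ([centre column, centre row, width, height] in pixels, round what is visible of it).
The state is a dict: "clock": time; "joint_positions": joint angles; "joint_vel": joint speeds; "joint_torque": joint torques, N m; "tool_pos": TCP position; "eef_rot": TCP orientation; "ft_force": force on the tool from outside, world axes, zero at the start; "ft_torque": the same for the moment, N m; "opening": finger opening in m.
Only numpy, scipy, OpenCV 4.12 (cv2) and the standard library are available. Lean on these libraries where they do the work, as an engineer would, in place of code of your own. Each camera call takes 0.05 s, during which the arm holds its last target. There are 200 camera calls.

## Working session

There is one attempt and no reset: what is moved stays moved. The work goes in short steps, Python scripts to look and compute and a tool call to move; the robot and the scene stay as the last step left them, time stands still between calls to the robot, and variables do not carry over. Pictures are saved under pics/ and viewed, about 8 in all and at most 12, crops included, and the job is handed in when it is done.

Besides the shell and the picture viewer there is one more tool, called after "Call:" as name([rows], argument=value, ...), one row to a line, values as JSON. move_arm: Moves the arm, as the interface text tells. Its arguments: {"type":"object","properties":{"increments":{"type":"array","items":{"type":"array","items":{"type":"array","items":{"type":"number"}}}},"claw":{"type":"number"},"force":{"type":"number"}},"required":["increments"]}

```bash
mkdir -p pics; ls
python3 - <<'E'
from rig import sensors, read_camera, camera_model, manip, spotter
import cv2, numpy as np
np.set_printoptions(precision=4,suppress=True)
o=sensors.get_obs(); print(o['clock'],o['tool_pos'],o['eef_rot'],o['opening'])
for c in ['scene','top']:
    im=read_camera(c); cv2.imwrite(f'pics/{c}0.png',im)
    m=camera_model(c); print(c,m['fx'],m['fy'],m['cx'],m['cy']);print(np.array(m['T']))
for l in ['shaft_a','pinion_shaft','tray','magazine','lock_knob_grip','lock_plate','motor','caliper']:
    for c in ['top','scene']:
        print(c,l,[(np.round(d['rect'],1).tolist(),round(d['conf'],2)) for d in spotter.recognise(c,l)][:4])
E
```

```text
pics
0.0 [0.257  0.5966 0.2307] [ 0.8354  0.5497 -0.0005  0.0003] 0.08553145975608958
scene 391.06309299834527 391.06309299834527 252.08901777539032 182.73753283505565
[[ 0.2477  0.5588 -0.7915  1.259 ]
 [ 0.9688 -0.1408  0.2038 -0.1644]
 [ 0.0024 -0.8173 -0.5762  0.5846]
 [ 0.      0.      0.      1.    ]]
top 378.6701820944029 378.6701820944029 251.01401472084427 188.3237343630874
[[ 0.0049 -0.9857  0.1682  0.429 ]
 [-1.     -0.0056 -0.004  -0.0149]
 [ 0.0049 -0.1682 -0.9857  1.0516]
 [ 0.      0.      0.      1.    ]]
top shaft_a [([341.2, 205.6, 7.1, -0.3], 0.47), ([294.9, 216.4, 9.0, 7.9], 0.21)]
scene shaft_a [([157.7, 194.8, 4.7, 20.4], 0.43), ([128.5, 205.2, 6.8, 19.3], 0.41)]
top pinion_shaft [([185.4, 228.1, 61.9, 59.8], 0.63)]
scene pinion_shaft [([185.6, 185.8, 9.1, 24.0], 0.66)]
top tray [([315.3, 216.1, 78.6, 44.9], 0.92)]
scene tray [([161.1, 211.1, 92.3, 53.7], 0.91)]
top magazine [([186.6, 227.2, 61.9, 57.3], 0.65), ([185.7, 227.9, 38.4, 37.8], 0.57)]
scene magazine []
top lock_knob_grip [([185.3, 227.3, 38.5, 38.7], 0.76)]
scene lock_knob_grip [([300.4, 150.3, 24.3, 34.3], 0.76), ([129.9, 204.2, 6.9, 19.9], 0.21)]
top lock_plate [([183.8, 231.0, 39.6, 44.2], 0.8), ([318.1, 216.7, 81.6, 44.6], 0.32)]
scene lock_plate [([298.7, 150.9, 30.0, 34.8], 0.65)]
top motor [([263.4, 171.5, 11.9, 15.2], 0.54), ([184.9, 228.1, 42.3, 35.1], 0.16)]
scene motor [([233.3, 230.3, 16.4, 22.3], 0.52)]
top caliper [([204.1, 157.6, 19.0, 65.0], 0.76)]
scene caliper [([322.8, 243.8, 40.2, 66.9], 0.93)]
```

Run:
```python
import cv2
a=cv2.imread('pics/top0.png')[140:290,140:380]
cv2.imwrite('pics/c0.png',cv2.resize(a,None,fx=3.3,fy=3.3,interpolation=cv2.INTER_CUBIC))
b=cv2.imread('pics/scene0.png')[110:290,90:350]
cv2.imwrite('pics/c1.png',cv2.resize(b,None,fx=3,fy=3,interpolation=cv2.INTER_CUBIC))
```

```text
(no output)
```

View pics/c0.png

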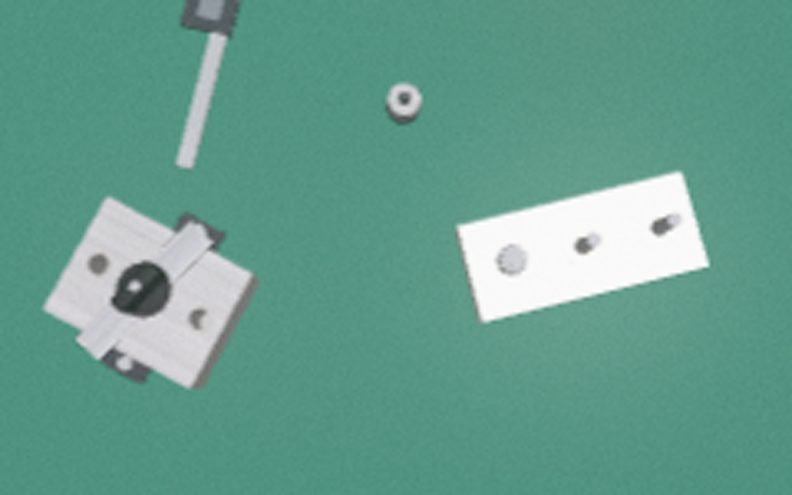

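View pics/c1.png

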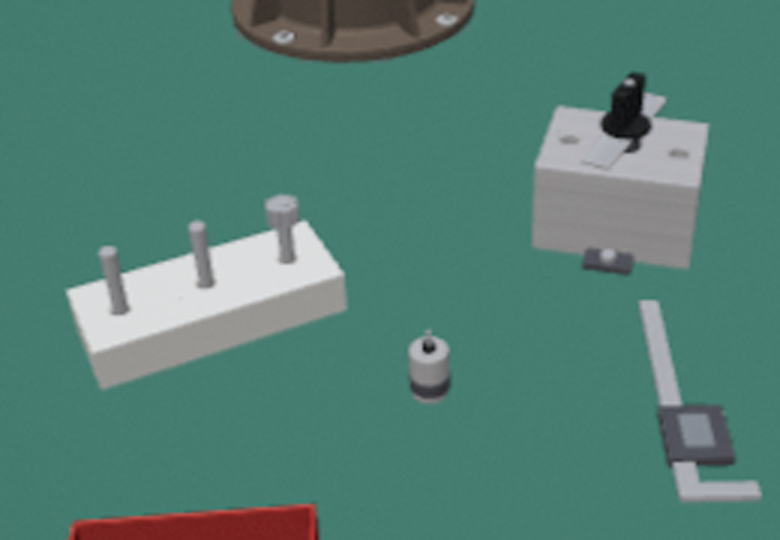

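The top view shows the pinion in the nest at crop (511,259), nearest the magazine. The plain shafts are at (594,240) and (672,219), the wells at (98,264) and (198,318), and the knob at about (140,290), still open. I'll fit both poses from the two views.

```bash
cat > h.py <<'E'
import numpy as np, cv2
from rig import sensors, read_camera, camera_model, manip, spotter
from scipy.optimize import least_squares
from scipy.spatial.transform import Rotation as R
np.set_printoptions(precision=4,suppress=True)
def proj(c,P):
    m=camera_model(c);T=np.array(m['T']);q=(np.atleast_2d(P)-T[:3,3])@T[:3,:3]
    return np.c_[m['fx']*q[:,0]/q[:,2]+m['cx'],m['fy']*q[:,1]/q[:,2]+m['cy']]
def ray(c,px,z):
    m=camera_model(c);T=np.array(m['T']);d=T[:3,:3]@[(px[0]-m['cx'])/m['fx'],(px[1]-m['cy'])/m['fy'],1]
    return T[:3,3]+d*(z-T[2,3])/d[2]
def place(p,L):
    c,s=np.cos(p[2]),np.sin(p[2]);L=np.atleast_2d(L).astype(float)
    return np.c_[p[0]+c*L[:,0]-s*L[:,1],p[1]+s*L[:,0]+c*L[:,1],L[:,2]]
def fit(obs,p0):  # obs: (cam, local, px)
    f=lambda p:np.concatenate([(proj(c,place(p,l))[0]-px) for c,l,px in obs])
    r=least_squares(f,p0,loss='soft_l1'); return r.x,r.fun.reshape(-1,2) if r.fun.size==2*len(obs) else f(r.x)
def off(xyz,yaw_x=None):
    """row (mm, rad) from present pose to put TCP at xyz with tool x along yaw_x (mod pi)"""
    o=sensors.get_obs();Rm=R.from_quat(o['eef_rot']).as_matrix()
    d=Rm.T@(np.array(xyz)-o['tool_pos'])*1000;t=0
    if yaw_x is not None:
        v=Rm.T@[np.cos(yaw_x),np.sin(yaw_x),0];t=np.arctan2(v[1],v[0]);t=(t+np.pi/2)%np.pi-np.pi/2
    return np.round(d,1),round(t,3)
E
cat > f.py <<'E'
from h import *
t=lambda x,y:('top',(x/3.3+140-.35,y/3.3+140-.35))
s=lambda x,y:('scene',(x/3+90-.33,y/3+110-.33))
def O(v,l):return (v[0],l,v[1])
tr=[(457,226),(682,172),(709,266),(482,321)]; # image-left is +y, up is +x
trl=[(.04,.095,.035),(.04,-.095,.035),(-.04,-.095,.035),(-.04,.095,.035)]
ob=[O(t(*p),l) for p,l in zip(tr,trl)]
trs=[(70,290),(305,223),(345,274),(97,350)]
sl=[(-.04,-.095,.035),(-.04,.095,.035),(.04,.095,.035),(.04,-.095,.035)]
ob+=[O(s(*p),l) for p,l in zip(trs,sl)]
p,r=fit(ob,[.35,-.17,.2]);print('tray',p);print(r)
for n in (-.065,0,.065):
    w=place(p,(0,n,.088));print(w,(proj('top',w)[0]-140+.35)*3.3,(proj('scene',w)[0]-[90,110]+.33)*3)
mg=[(108,197),(252,277),(193,389),(44,310)]
ml=[(.05,.065,.08),(.05,-.065,.08),(-.05,-.065,.08),(-.05,.065,.08)]
ob=[O(t(*p),l) for p,l in zip(mg,ml)]
ob+=[O(s(*p),l) for p,l in zip([(560,107),(708,124),(694,187),(537,170)],[ml[2],ml[3],ml[0],ml[1]])]
ob+=[O(t(98,264),(0,.045,.08)),O(t(198,318),(0,-.045,.08)),O(s(569,140),(0,-.045,.08)),O(s(679,153),(0,.045,.08))]
p,r=fit(ob,[.35,.17,-.5]);print('mag',p);print(r)
for n in (.045,-.045):
    w=place(p,(0,n,.08));print(w,(proj('top',w)[0]-140+.35)*3.3,(proj('scene',w)[0]-[90,110]+.33)*3)
E
python3 f.py
```

```text
tray [ 0.5326 -0.1947  0.2442]
[[ 0.0951  0.1016]
 [-0.5143  0.0524]
 [-0.4339  0.1162]
 [-0.0182  0.313 ]
 [-0.4963  0.0392]
 [ 0.7714 -0.691 ]
 [ 0.1916  0.1334]
 [-1.1756  1.0884]]
[[ 0.5483 -0.2577  0.088 ]] [674.6841 219.7165] [108.8385 250.1528]
[[ 0.5326 -0.1947  0.088 ]] [594.0865 239.4313] [198.5385 224.9997]
[[ 0.5169 -0.1316  0.088 ]] [513.0049 259.2644] [283.0844 201.2919]
mag [ 0.491   0.1496 -0.4792]
[[ 0.1158 -0.2068]
 [ 0.6082 -1.0304]
 [-0.5067  0.1477]
 [ 0.0141 -0.0488]
 [-0.8141 -0.2312]
 [ 0.4051  0.0008]
 [ 1.7994  0.3019]
 [-0.6421 -0.9778]
 [ 0.2443  0.1835]
 [ 0.6644  0.278 ]
 [ 0.512  -0.5556]
 [ 0.2434 -0.4653]]
[[0.5117 0.1895 0.08  ]] [ 98.8061 264.6054] [679.7302 151.604 ]
[[0.4702 0.1096 0.08  ]] [200.1927 318.9172] [570.5361 138.3333]
```

```bash
python3 -c "
from h import *
print(off([.5,.2,.23],.244), off([.5483,-.2577,.15],.244))"
```

```text
(array([-268.5,  380.1,    1.3]), np.float64(0.92)) (array([-669.7,  605.5,   81.3]), np.float64(0.92))
```

Call:
move_arm([
  [[-27,38,0,0.1],[-54,76,0,0.2],[-81,114,0,0.3],[-108,152,0,0.4],[-135,190,0,0.5],[-162,228,0,0.6],[-189,266,0,0.7],[-216,304,0,0.8],[-243,342,0,0.9],[-268,380,0,0.92]],
], claw=-1, force=50)

```text
clock: 1.73
tool_pos: [0.4749, 0.2394, 0.2316]
eef_rot: [0.993, 0.118, 0.0, -0.0]
ft_force: [1.2, 1.2, 0.3]
opening: 0.0853
```

```bash
python3 -c "
from h import *
print(off([.5483,-.2577,.15],.244))"
```

```text
(array([-45.7, 500.4,  81.5]), np.float64(-0.007))
```

Call:
move_arm([
  [[-4,41,0,0],[-8,82,0,0],[-12,123,0,0],[-16,164,0,0],[-20,205,0,0],[-24,246,10,0],[-28,287,20,0],[-32,328,30,0],[-36,369,40,0],[-39,410,50,0]],
])

```text
clock: 2.57
tool_pos: [0.5347, -0.1648, 0.1819]
eef_rot: [0.993, 0.122, 0.0, 0.0]
ft_force: [1.4, 0.5, 0.1]
opening: 0.0854
```

```bash
python3 -c "
from h import *
print(off([.5483,-.2577,.13],.244))"
```

```text
(array([-9.3, 93.5, 51.9]), np.float64(-0.0))
```

Call:
move_arm([
  [[-3,31,15,0],[-6,62,30,0],[-9.3,93.5,45,0],[-9.3,93.5,51,0],[-9.3,93.5,51,0],[-9.3,93.5,51,0],[-9.3,93.5,51,0],[-9.3,93.5,51,0],[-9.3,93.5,51,0],[-9.3,93.5,51,0]],
])

```text
clock: 3.4
tool_pos: [0.5488, -0.255, 0.1318]
eef_rot: [0.993, 0.122, 0.0, 0.0]
ft_force: [0.5, -1.1, 0.2]
opening: 0.0853
```

Run:
```python
from h import *
print(off([.5483,-.2577,.062],.244))
a=read_camera('top')[160:280,260:400];b=read_camera('scene')[120:240,70:230]
cv2.imwrite('pics/d.png',np.hstack([cv2.resize(a,(466,400),interpolation=2),cv2.resize(b[:, :],(334*1,251),interpolation=2) if 0 else cv2.resize(b[:,:100],(334,400),interpolation=2)]))
```

```text
(array([-1.2,  2.5, 69.8]), np.float64(0.001))
```

View pics/d.png

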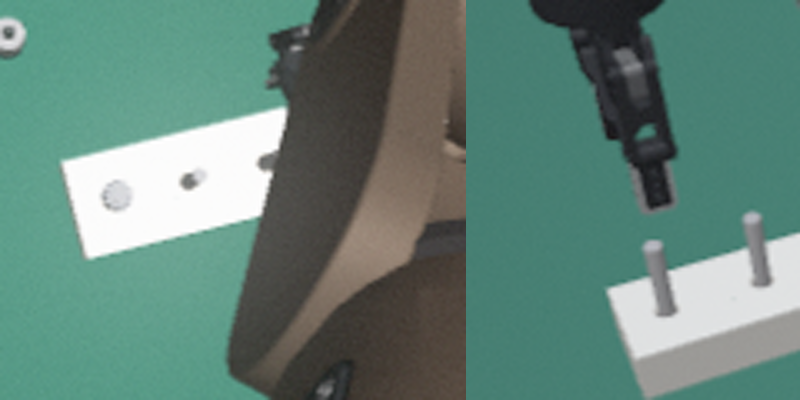

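The fingers in the scene view (column ~655) are in line with the end shaft (column ~653), so I'll descend and grip.

Call:
move_arm([
  [[-1,2.5,0,0],[-1,2.5,15,0],[-1,2.5,30,0],[-1,2.5,45,0],[-1,2.5,60,0],[-1,2.5,70,0],[-1,2.5,70,0],[-1,2.5,70,0],[-1,2.5,70,0],[-1,2.5,70,0]],
])

```text
clock: 4.33
tool_pos: [0.5486, -0.2585, 0.0621]
eef_rot: [0.993, 0.122, 0.001, 0.0]
ft_force: [-0.1, -0.6, -0.2]
opening: 0.0854
```

Call:
move_arm([
  [[0,0,0,0],[0,0,0,0],[0,0,0,0],[0,0,0,0],[0,0,0,0],[0,0,0,0],[0,0,0,0],[0,0,0,0],[0,0,0,0],[0,0,0,0]],
], claw=1)

```text
clock: 5.17
tool_pos: [0.5481, -0.2582, 0.0612]
eef_rot: [0.993, 0.122, 0.0, 0.0]
ft_force: [-1.5, -0.7, 3.8]
opening: 0.0094
```

Call:
move_arm([
  [[0,0,-15,0],[0,0,-35,0],[0,0,-60,0],[0,0,-90,0],[0,0,-120,0],[0,0,-145,0],[0,0,-145,0],[0,0,-145,0],[0,0,-145,0],[0,0,-145,0]],
])

```text
clock: 6.0
tool_pos: [0.5474, -0.2578, 0.2048]
eef_rot: [0.993, 0.122, -0.001, -0.001]
ft_force: [-1.2, 0.2, -0.6]
opening: 0.0093
```

Run:
```python
from h import *
print(off([.5117,.1895,.206],-.479))
o=sensors.get_obs();print(o['tool_pos'],o['opening'],o['ft_force'])
b=read_camera('scene')
p=proj('scene',[o['tool_pos']+[0,0,z] for z in (.026,0.019,0,-.054)]);print(p)
c=b[60:210,80:230];cv2.imwrite('pics/e.png',cv2.resize(c,(600,600),interpolation=2))
```

```text
(array([  73.4, -442.7,   -0.7]), np.float64(0.723))
[ 0.5474 -0.2578  0.2048] 0.009288782962209722 [-1.2256  0.2034 -0.5502]
[[112.196  132.9053]
 [112.9375 136.1471]
 [114.9108 144.7736]
 [120.2219 167.9923]]
```

View pics/e.png

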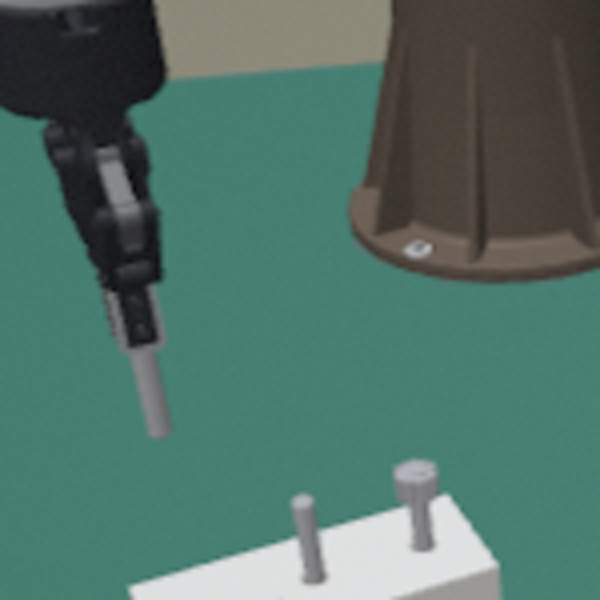

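Shaft 1 is held upright. Its lower end at pixel (119.8,168.5) matches the predicted (120.2,168.0). Now to well 0.

Call:
move_arm([
  [[6,-36,0,0.1],[12,-73,0,0.2],[18,-110,0,0.3],[24,-147,-2,0.4],[30,-184,-4,0.5],[36,-221,-6,0.6],[42,-258,-8,0.7],[48,-295,-8,0.72],[54,-332,-8,0.72],[60,-368,-8,0.72]],
])

```text
clock: 6.88
tool_pos: [0.5164, 0.1151, 0.2133]
eef_rot: [0.972, -0.236, -0.001, 0.0]
ft_force: [1.4, 0.1, -1.0]
opening: 0.0091
```

```bash
python3 -c "
from h import *
print(off([.5117,.1895,.206],-.479))"
```

```text
(array([-38.3, -63.9,   7.3]), np.float64(0.003))
```

Call:
move_arm([
  [[-13,-22,2,0],[-26,-43,4,0],[-38,-64,7,0],[-38,-64,7,0],[-38,-64,20,0],[-38,-64,40,0],[-38,-64,55,0],[-38,-64,58,0],[-38,-64,58,0],[-38,-64,58,0]],
])

```text
clock: 7.72
tool_pos: [0.513, 0.1875, 0.1562]
eef_rot: [0.972, -0.236, -0.0, 0.0]
ft_force: [-0.2, -0.2, -1.0]
opening: 0.0087
```

Run:
```python
from h import *
print(off([.5117,.1895,.105],-.479))
o=sensors.get_obs();print(o['tool_pos'])
b=read_camera('scene');t=read_camera('top')
for c,x0,y0,n in (('scene',265,110,b),('top',130,170,t)):
    print((proj(c,np.array([o['tool_pos']-[0,0,.054],[.5117,.1895,.08],o['tool_pos']-[0,0,.0]]))-[x0,y0])*5)
cv2.imwrite('pics/g.png',np.hstack([cv2.resize(b[110:210,265:345],(400,500),interpolation=2),cv2.resize(t[170:270,130:210],(400,500),interpolation=2)]))
```

```text
(array([-2. , -1.2, 51.2]), np.float64(0.003))
[0.513  0.1875 0.1562]
[[257.7789 213.6562]
 [256.2362 251.0043]
 [269.0905 113.5956]]
[[192.9156 242.8588]
 [197.9395 249.1988]
 [168.9904 232.6488]]
```

View pics/g.png

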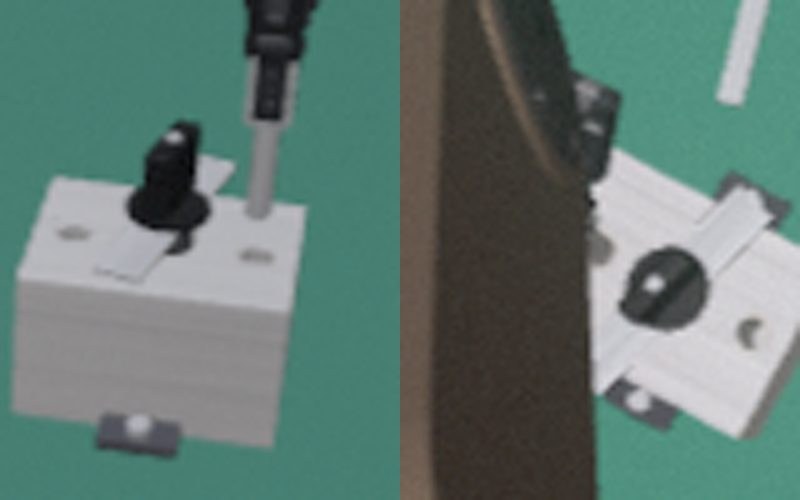

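In the scene view the shaft's end is at (258,214), as predicted. The well is seen at (256,255) against a model position of (256,251), so I'll aim about 1.5 mm further in +x, which the chamfer tolerates, and go down slowly.

Call:
move_arm([
  [[-1,-2,0,0],[-1,-2,5,0],[-1,-2,10,0],[-1,-2,14,0],[-1,-2,18,0],[-1,-2,21,0],[-1,-2,24,0],[-1,-2,27,0],[-1,-2,30,0],[-1,-2,30,0]],
])

```text
clock: 8.65
tool_pos: [0.5127, 0.1898, 0.1255]
eef_rot: [0.972, -0.236, -0.0, 0.0]
ft_force: [-0.1, -0.3, -1.4]
opening: 0.0095
```

The shaft's end is now at about 0.072 m, below the mouth, with no contact force, so it is in the well.

Call:
move_arm([
  [[0,0,3,0],[0,0,6,0],[0,0,9,0],[0,0,12,0],[0,0,15,0],[0,0,18,0],[0,0,21,0],[0,0,21,0],[0,0,21,0],[0,0,21,0]],
])

```text
clock: 9.48
tool_pos: [0.513, 0.1899, 0.1052]
eef_rot: [0.972, -0.236, 0.0, 0.0]
ft_force: [-0.5, 0.2, -0.1]
opening: 0.0092
```

Call:
move_arm([
  [[0,0,0,0],[0,0,0,0],[0,0,0,0],[0,0,0,0],[0,0,-10,0],[0,0,-30,0],[0,0,-60,0],[0,0,-90,0],[0,0,-110,0],[0,0,-110,0]],
], claw=-1)

```text
clock: 10.32
tool_pos: [0.5151, 0.1906, 0.2201]
eef_rot: [0.972, -0.236, 0.003, -0.002]
ft_force: [1.4, -0.6, 0.3]
opening: 0.0856
```

Run:
```python
from h import *
print(off([.5326,-.1947,.13],.244))
b=read_camera('scene')
print((proj('scene',[[.5117,.1895,.09]])-[265,110])*5)
cv2.imwrite('pics/i.png',cv2.resize(b[110:210,265:345],(400,500),interpolation=2))
```

```text
(array([191.6, 334.9,  89.5]), np.float64(-0.72))
[[258.2342 233.4742]]
```

View pics/i.png

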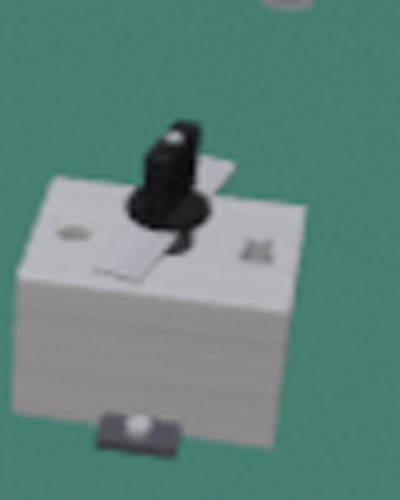

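Shaft 1 stands in well 0 with only a stub showing, its top at (259,239), which agrees with being fully seated. Now the middle shaft.

Call:
move_arm([
  [[19,34,0,-0.1],[38,67,0,-0.2],[57,100,0,-0.3],[76,134,0,-0.4],[95,167,0,-0.5],[115,201,0,-0.6],[134,234,20,-0.7],[153,268,40,-0.72],[172,301,60,-0.72],[191,335,80,-0.72]],
])

```text
clock: 11.2
tool_pos: [0.5282, -0.1909, 0.137]
eef_rot: [0.993, 0.122, -0.0, -0.0]
ft_force: [1.1, 0.0, -0.7]
opening: 0.0855
```

```bash
python3 -c "
from h import *
print(off([.5326,-.1947,.062],.244))"
```

```text
(array([ 3.3,  4.8, 75. ]), np.float64(0.0))
```

Call:
move_arm([
  [[1,0,0,0],[1,0,0,0],[1,0,0,0],[1,0,0,0],[1,0,0,0],[1,0,0,0],[1,0,0,0],[1,0,0,0],[1,0,0,0],[1,0,0,0]],
])

```text
clock: 12.03
tool_pos: [0.53, -0.1888, 0.1384]
eef_rot: [0.993, 0.122, 0.0, 0.0]
ft_force: [0.0, -0.4, 0.0]
opening: 0.0854
```

```bash
python3 -c "
from h import *
print(off([.5326,-.1947,.062],.244))"
```

```text
(array([ 1. ,  6.3, 76.4]), np.float64(0.0))
```

Call:
move_arm([
  [[1,6,0,0],[1,6,5,0],[1,6,20,0],[1,6,35,0],[1,6,50,0],[1,6,65,0],[1,6,76,0],[1,6,76,0],[1,6,76,0],[1,6,76,0]],
])

```text
clock: 12.87
tool_pos: [0.5328, -0.1948, 0.0628]
eef_rot: [0.993, 0.122, 0.0, 0.0]
ft_force: [-0.0, 0.2, -0.7]
opening: 0.0856
```

Call:
move_arm([
  [[0,0,0,0],[0,0,0,0],[0,0,0,0],[0,0,0,0],[0,0,0,0],[0,0,0,0],[0,0,0,0],[0,0,0,0],[0,0,0,0],[0,0,0,0]],
], claw=1)

```text
clock: 13.7
tool_pos: [0.5325, -0.1946, 0.0625]
eef_rot: [0.993, 0.122, 0.0, 0.0]
ft_force: [-2.5, -0.3, 5.7]
opening: 0.0092
```

Call:
move_arm([
  [[0,0,-15,0],[0,0,-35,0],[0,0,-60,0],[0,0,-90,0],[0,0,-120,0],[0,0,-150,0],[0,0,-150,0],[0,0,-150,0],[0,0,-150,0],[0,0,-150,0]],
])

```text
clock: 14.53
tool_pos: [0.5316, -0.1942, 0.211]
eef_rot: [0.993, 0.122, -0.001, -0.001]
ft_force: [-0.7, 0.3, -1.3]
opening: 0.0094
```

```bash
python3 -c "
from h import *
print(off([.4715,.110,.206],-.479))"
```

```text
(array([  15.2, -309.7,    5.4]), np.float64(0.723))
```

Call:
move_arm([
  [[2,-39,0,0.1],[4,-78,0,0.2],[6,-117,0,0.3],[8,-155,0,0.4],[10,-194,0,0.5],[12,-233,0,0.6],[14,-271,2,0.7],[15,-310,4,0.72],[15,-310,5,0.72],[15,-310,5,0.72]],
])

```text
clock: 15.37
tool_pos: [0.4707, 0.1117, 0.206]
eef_rot: [0.972, -0.234, -0.001, 0.0]
ft_force: [0.3, -0.0, -0.6]
opening: 0.0093
```

```bash
python3 -c "
from h import *
print(off([.4715,.110,.156],-.479))"
```

```text
(array([ 1.5,  1.1, 50. ]), np.float64(0.007))
```

Call:
move_arm([
  [[1,1,5,0.005],[1,1,15,0.005],[1,1,30,0.005],[1,1,45,0.005],[1,1,50,0.005],[1,1,50,0.005],[1,1,50,0.005],[1,1,50,0.005],[1,1,50,0.005],[1,1,50,0.005]],
])

```text
clock: 16.2
tool_pos: [0.4729, 0.1085, 0.1579]
eef_rot: [0.971, -0.238, 0.001, -0.0]
ft_force: [-0.9, 0.4, -1.5]
opening: 0.0089
```

Run:
```python
from h import *
print(off([.4715,.110,.105],-.479))
o=sensors.get_obs();print(o['tool_pos'])
b=read_camera('scene')
print((proj('scene',np.array([o['tool_pos']-[0,0,.054],[.4702,.1096,.08]]))-[265,110])*5)
cv2.imwrite('pics/j.png',cv2.resize(b[110:210,265:345],(400,500),interpolation=2))
```

```text
(array([-2. , -0.6, 52.9]), np.float64(-0.002))
[0.4729 0.1085 0.1579]
[[ 75.884  190.0701]
 [ 74.1754 228.8912]]
```

View pics/j.png

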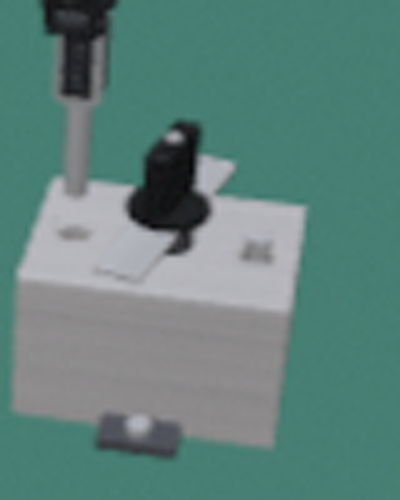

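Call:
move_arm([
  [[-1.4,-0.4,0,0],[-1.4,-0.4,5,0],[-1.4,-0.4,10,0],[-1.4,-0.4,14,0],[-1.4,-0.4,18,0],[-1.4,-0.4,21,0],[-1.4,-0.4,24,0],[-1.4,-0.4,28,0],[-1.4,-0.4,32,0],[-1.4,-0.4,32,0]],
])

```text
clock: 17.08
tool_pos: [0.471, 0.1095, 0.1245]
eef_rot: [0.971, -0.238, -0.0, 0.0]
ft_force: [-1.4, -0.7, -0.6]
opening: 0.0092
```

Call:
move_arm([
  [[0,0,3,0],[0,0,6,0],[0,0,9,0],[0,0,12,0],[0,0,15,0],[0,0,18,0],[0,0,20,0],[0,0,20,0],[0,0,20,0],[0,0,20,0]],
])

```text
clock: 17.92
tool_pos: [0.4714, 0.1095, 0.1053]
eef_rot: [0.971, -0.238, -0.0, 0.0]
ft_force: [-1.7, 0.5, -1.1]
opening: 0.009
```

Call:
move_arm([
  [[0,0,0,0],[0,0,0,0],[0,0,0,0],[0,0,0,0],[0,0,-10,0],[0,0,-30,0],[0,0,-60,0],[0,0,-90,0],[0,0,-110,0],[0,0,-110,0]],
], claw=-1)

```text
clock: 18.75
tool_pos: [0.4736, 0.11, 0.2199]
eef_rot: [0.971, -0.238, 0.003, -0.001]
ft_force: [0.7, 0.3, 0.6]
opening: 0.0855
```

Run:
```python
from h import *
print(off([.491,.1496,.18],2.392-1.571))
b=read_camera('scene')
cv2.imwrite('pics/k.png',cv2.resize(b[110:210,265:345],(400,500),interpolation=2))
```

```text
(array([ -3.1, -43. ,  40.1]), np.float64(-1.302))
```

View pics/k.png

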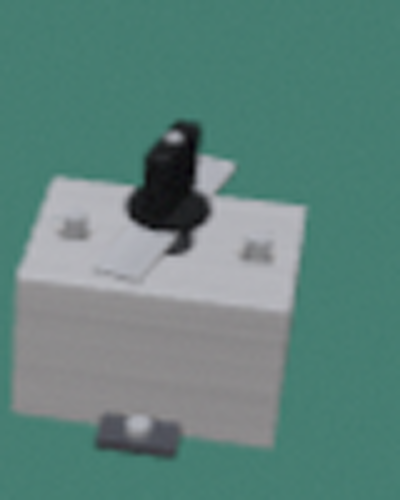

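Both wells now show equal stubs, at (75,226) and (259,250). Now the knob.

Call:
move_arm([
  [[-1,-10,0,-0.12],[-2,-20,0,-0.24],[-3,-30,0,-0.36],[-3,-43,5,-0.48],[-3,-43,10,-0.6],[-3,-43,15,-0.72],[-3,-43,20,-0.84],[-3,-43,25,-0.96],[-3,-43,30,-1.08],[-3,-43,35,-1.2]],
])

```text
clock: 19.63
tool_pos: [0.4881, 0.1489, 0.1795]
eef_rot: [0.935, 0.355, -0.001, -0.0]
ft_force: [0.7, 0.0, 0.6]
opening: 0.0855
```

```bash
python3 -c "
from h import *
print(off([.4915,.1497,.18],.821))"
```

```text
(array([ 3.1,  1.7, -0.5]), np.float64(-0.096))
```

Call:
move_arm([
  [[2,1.5,0,-0.05],[2,1.5,0,-0.1],[2,1.5,0,-0.1],[2,1.5,0,-0.1],[2,1.5,0,-0.1],[2,1.5,0,-0.1],[2,1.5,0,-0.1],[2,1.5,0,-0.1],[2,1.5,0,-0.1],[2,1.5,0,-0.1]],
])

```text
clock: 20.47
tool_pos: [0.4912, 0.1492, 0.1803]
eef_rot: [0.917, 0.398, 0.0, 0.0]
ft_force: [0.1, -0.2, 0.3]
opening: 0.0853
```

Run:
```python
from h import *
print(off([.4915,.1497,.111],.821))
o=sensors.get_obs();print(o['tool_pos'])
b=read_camera('scene')
print((proj('scene',np.array([o['tool_pos'],[.4915,.1497,.138]]))-[265,90])*5)
cv2.imwrite('pics/l.png',cv2.resize(b[90:190,265:345],(400,500),interpolation=2))
```

```text
(array([ 0.6, -0.1, 69.3]), np.float64(-0.002))
[0.4912 0.1492 0.1803]
[[179.1194 155.0398]
 [173.6467 236.1602]]
```

View pics/l.png

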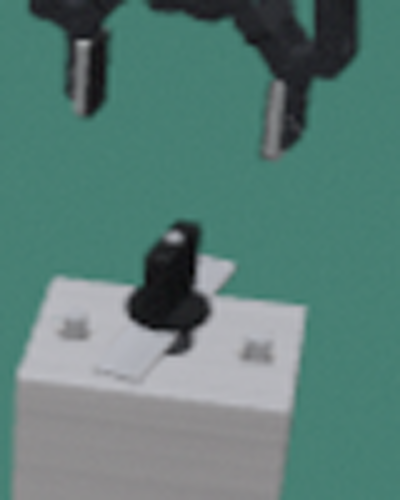

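The fingers straddle the bar, and the knob top at (176,238) matches the predicted (174,236). Descending and gripping.

Call:
move_arm([
  [[0.5,0,15,0],[0.5,0,30,0],[0.5,0,45,0],[0.5,0,60,0],[0.5,0,69,0],[0.5,0,69,0],[0.5,0,69,0],[0.5,0,69,0],[0.5,0,69,0],[0.5,0,69,0]],
])

```text
clock: 21.35
tool_pos: [0.492, 0.1497, 0.112]
eef_rot: [0.917, 0.398, 0.001, 0.0]
ft_force: [-0.6, 0.7, 0.0]
opening: 0.0854
```

Call:
move_arm([
  [[0,0,0,0],[0,0,0,0],[0,0,0,0],[0,0,0,0],[0,0,0,0],[0,0,0,0],[0,0,0,0],[0,0,0,0],[0,0,0,0],[0,0,0,0]],
], claw=1, force=60)

```text
clock: 22.18
tool_pos: [0.4912, 0.1494, 0.1115]
eef_rot: [0.917, 0.398, -0.0, 0.0]
ft_force: [-3.4, -3.9, 8.0]
opening: 0.0129
```

Positive about tool z, which points down, is clockwise from above.

Call:
move_arm([
  [[0,0,0,0.08],[0,0,0,0.16],[0,0,0,0.24],[0,0,0,0.32],[0,0,0,0.4],[0,0,0,0.48],[0,0,0,0.56],[0,0,0,0.62],[0,0,0,0.68],[0,0,0,0.7]],
])

```text
clock: 23.02
tool_pos: [0.4901, 0.1488, 0.1114]
eef_rot: [0.998, 0.058, -0.001, 0.001]
ft_force: [-9.5, -10.4, 15.5]
opening: 0.0131
```

```bash
python3 -c "
from h import *
o=sensors.get_obs();print(o['ft_force'],o['ft_torque'],o['joint_positions'],off([.4915,.1497,.111],-.479))"
```

```text
[ -9.48   -10.4089  15.536 ] [-1.4102  1.1088  0.0289] [ 0.236   0.457   2.0195 -0.001   0.6678  0.1212] (array([ 1.5, -0.8,  0.4]), np.float64(0.595))
```

Call:
move_arm([
  [[-0.5,0.5,0,0.08],[-1,1,0,0.16],[-1,1,0,0.24],[-1,1,0,0.32],[-1,1,0,0.4],[-1,1,0,0.48],[-1,1,0,0.55],[-1,1,0,0.6],[-1,1,0,0.62],[-1,1,0,0.62]],
])

```text
clock: 23.85
tool_pos: [0.4888, 0.1487, 0.1114]
eef_rot: [0.969, -0.248, -0.001, 0.0]
ft_force: [-12.4, 5.7, 16.3]
opening: 0.0128
```

```bash
python3 -c "
from h import *
o=sensors.get_obs();print(o['ft_force'],o['ft_torque'],off([.4915,.1497,.111],-.479))"
```

```text
[-12.4046   5.7066  16.3142] [0.9395 1.7164 0.9443] (array([ 1.9, -2.2,  0.4]), np.float64(-0.023))
```

Turned fully to the stop, with torque building up. Release, retreat and check.

Call:
move_arm([
  [[0,0,0,0],[0,0,0,0],[0,0,0,0],[0,0,0,0],[0,0,-10,0],[0,0,-30,0],[0,0,-60,0],[0,0,-90,0],[0,0,-110,0],[0,0,-110,0]],
], claw=-1)

```text
clock: 24.68
tool_pos: [0.4929, 0.149, 0.2261]
eef_rot: [0.969, -0.248, 0.003, -0.002]
ft_force: [1.2, -1.0, 0.2]
opening: 0.0856
```

Call:
move_arm([
  [[0,30,0,0],[0,60,0,0],[0,90,0,0],[0,120,0,0],[0,150,0,0],[0,180,0,0],[0,200,0,0],[0,200,0,0],[0,200,0,0],[0,200,0,0]],
])

```text
clock: 25.52
tool_pos: [0.395, -0.0268, 0.2216]
eef_rot: [0.969, -0.248, 0.0, -0.0]
ft_force: [1.0, 0.2, 0.2]
opening: 0.0853
```

Run:
```python
from h import *
b=read_camera('scene');o=sensors.get_obs();print(o['tool_pos'],o['ft_force'])
cv2.imwrite('pics/m.png',cv2.resize(b[110:290,90:350],None,fx=3,fy=3,interpolation=2))
```

```text
[ 0.3951 -0.0265  0.2214] [-0.2562  0.5193  0.8662]
```

View pics/m.png

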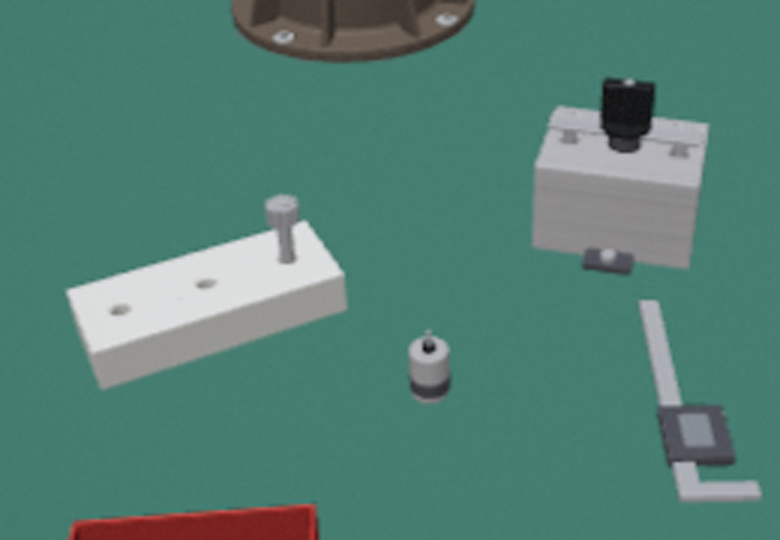

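The plate lies across both shafts, at (569,135) and (680,150), parallel to the block. The pinion, motor and caliper are unmoved and the arm is clear.

```bash
python3 -c "
from rig import manip; print(manip.hand_in())"
```

```text
the job is handed in; nothing more can be done
None
```

I put both plain shafts into the magazine, one in each well, and turned the lock knob clockwise about 1.3 rad to its stop. I then let go, backed the arm clear and handed in at about 25.5 s on the robot's clock.

- **Lock:** in the last picture the plate stays across both shafts with the gripper off the knob, parallel to the block. The knob's joint angle can't be read directly, so "locked" rests on that picture and on torque building up at the stop.
- **Shafts:** before locking, both wells showed stubs of similar height, and the plate then swung over both without being blocked. That matches both being fully down.
- **Bystanders:** the pinion shaft, motor and caliper look the same as in the first picture.
- **Disagreements:**
  - In the scene camera the wells appeared 2 to 3 mm nearer the camera than my fitted position. I aimed about 1 to 1.5 mm that way, and both shafts went in without contact force.
  - The gripper read about 9 mm on the 12 mm shafts, but they didn't slip.
- **Knob side force:** there was about 14 N of sideways force while turning the knob, because the grip was slightly off-centre.

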